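Unlock the instrument case with the square key

ROBOT

A 7-joint arm with a two-finger parallel gripper is mounted at the origin on the work surface. World frame = base frame: x ahead of the robot, y to its left, z up, the work surface at z = 0. Lengths are in m, angles in rad, forces in N, time in s.
With the tool pointing down it reaches from about 0.4 to 0.85 m from the base axis. Payload 4.5 kg.
Tool frame: the origin (TCP) lies on the centre line of the jaws, within the pads' length; the fingertips stand r.tip_extent ahead of it and the grasp point (between the pads) is the TCP (r.tip_extent is the distance from the TCP to the fingertips, in m); z points along the fingers, y is the line along which they close (so a half turn about z gives the same grasp; the last joint's range is limited). The gripper opens to 88 mm and grips with 3 to 60 N. Pads are 18 mm wide; open, the fingers measure 123 mm over their backs; the gripper's body (75 mm by 187 mm) begins 45 mm behind the grasp point.
Start: joints at [1.363, 0.689, -0.195, 1.565, 0.157, 0.902, -0.215], TCP at [0.15, -0.607, 0.237] pointing down, gripper open.
Joint ranges: [-3.01, 3.01], [-0.46, 2.08], [-1.47, 1.51], [0.13, 2.56], [-1, 4.14], [0.04, 2.09], [-2.66, 2.66]. Speed limits (rad/s): [2.57, 2.57, 3.14, 3.14, 3.14, 3.14, 3.14].

INTERFACE

Orientations are given as a unit quaternion [x, y, z, w].
In Python, from plant import sensors, vision, finish_job, r gives the robot as it stands. The module is installed in compiled form; this text tells all that it offers.
- The arm moves only by the tool step_arm, never from a script. Its argument "steps" is a list of rows, each a list of 2 entries, a list of its own where there are three numbers: the shift along the tool's x, y, z in cm, then the turn, a rotation vector about the tool's x, y, z in degrees. A call has 1 to 12 rows; each row shifts and turns the commanded pose from where the row before left it, along the tool's axes as they then stand; what a row does not reach is not made up. A row lasts 1/8 s, in which the tool goes at most 62.5 mm and 10.7 degrees, less where a joint would pass 70% of its speed; a pose out of reach is approached as far as the arm can. A call with a gripper value outside its range is refused whole. "claw" is the opening, from -1 (shut) to 1 (fully open), set as the call begins (left out, the last holds). The fingers move at their own pace and stop on an object; "grip_force" is the grip in N (left out, the last holds). Time passes only in rows, so rows that do not move let the fingers close. It gives the time, the measured TCP pose, the force, the opening and the grip force at its end, in the units of the state.
- sensors.get_state(): the state, without advancing time (a new reading comes with each control period).
- vision.snapshot(name): name is "side" or "top" or "wrist"; returns a dict with "img" (384x512x3 uint8, red, green, blue), "fx", "fy", "cx", "cy" (pixels), "k1" (the pictures are not rectified: a ray, as slopes to the right and down, at radius r is drawn at 1 + k1 r^2 times it, then the intrinsics apply), "position" and "rotation" of the camera in the world. Camera axes: x right, y down, z forward; pixel columns grow to the right and rows downward; lengths in m; the calibration is good to about 2 mm. A picture is of the moment at which its call begins. There is no depth.
- finish_job(): hands the job in; it is judged then, once.
The state is a dict: "clock": time; "q": joint angles; "qd": joint speeds; "joint_torque": joint torques, N m; "tool_pos": TCP position; "eef_rot": TCP orientation; "contact_force": force on the tool from outside, world axes, zero at the start; "moment": the same for the moment, N m; "opening": opening from 0.0 (shut) to 1.0 (fully open); "finger_force": force on a finger pad.
Only numpy, scipy, OpenCV 4.12 (cv2) and the standard library are available. Lean on these libraries where they do the work, as an engineer would, in place of code of your own. Each camera call takes 0.05 s, during which the arm holds its last target. There are 200 camera calls.

TASK

Take the square T-handled key out of the wooden key rack, push it fully home, upright, into the recessed square socket in the lid of the grey instrument case, then turn it clockwise (seen from above) as far as it goes to unlock the case. Leave the key standing in the socket, and leave the round-knobbed key in the rack.

Things in the scene. Friction and masses are not known exactly. Their poses are not given: they have to be found in the camera images.
- square_key: the right key: steel, 80 mm tall, about 140 g, hanging upright by its collar in a rack hole. Origin: centre of the tip (lower end), z up, T bar along x. Heights above the tip: nose 0-7 mm, round, widening from 6 to 12 mm, shank 12 x 12 mm (sides along x, y) to 34, collar 28 mm diameter 34-42, stem 14 mm diameter, straight T bar 60-80, 60 mm long (x), 12 mm wide (y), to be gripped across.
- round_key: the wrong key, like the other but with a round knob 32 mm in diameter and a round shank. Origin: centre of the tip, z up. It hangs in the other hole of the fixed wooden rack, 90 mm away. Rack: a bridge 190 x 60 mm, 50 mm high, top plate 8 mm thick with two 20 mm holes 45 mm either side of its middle; the collars rest on its top.
- socket_mouth (a point): centre of the mouth of the square socket, 15 x 15 mm, 22 mm deep (the key's tip rests on its floor), in the lock's brass turning core; x, y along the square's sides, turning with the core, z up. Level with the lid of the fixed grey case (180 x 200 mm, 80 mm high), 20 mm off its middle, inside a steel ring 28 mm inner, 66 mm outer diameter, 8 mm high.
- lock (a joint): angle of the lock core, rad: 0 locked (square parallel to the case's sides), growing clockwise seen from above to its stop at 1.2 (unlocked). Starts at 0 to 0.15. Light friction of 0.06 N m, no spring: it stays where it is left. The key has up to 17 degrees (0.3 rad) of play in the socket either way before it drives the core.

How it is judged:
By the outcome, as a careful person would: the job done as asked, in the order asked, and still so for the second after the job is handed in, with the robot touching nothing.
It also fails if it takes over 51 s, if anything falls off the work surface, if the arm or the gripper's body presses on something with over 40 N, if the wrist force passes 120 N, or if a joint passes its speed limit or range.

## Working session

There is one attempt and no reset: what is moved stays moved. The work goes in short steps, Python scripts to look and compute and a tool call to move; the robot and the scene stay as the last step left them, time stands still between calls to the robot, and variables do not carry over. Pictures are saved under pics/ and viewed, at most 10 in all, crops included, and the job is handed in when it is done.

Besides the shell and the picture viewer there is one more tool, called after ">>>" as name([rows], argument=value, ...), one row to a line, values as JSON. step_arm: Moves the arm, as the interface text tells. Its arguments: {"type":"object","properties":{"steps":{"type":"array"},"claw":{"type":"number"},"grip_force":{"type":"number"}},"required":["steps"]}

```bash
mkdir -p pics; cat > h.py <<'E'
import numpy as np, cv2
from plant import sensors, vision, finish_job, r
from scipy.spatial.transform import Rotation as R
def rot(c):
    q=np.array(c["rotation"]); return q if q.shape==(3,3) else R.from_quat(q).as_matrix()
def K(c): return np.array([[c["fx"],0,c["cx"]],[0,c["fy"],c["cy"]],[0,0,1.]])
def ray(c,u,v):
    p=cv2.undistortPoints(np.array([[[u,v]]],float),K(c),np.array([c["k1"],0,0,0.]))[0,0]
    return np.array(c["position"]),rot(c)@np.array([p[0],p[1],1])
def onz(c,u,v,z):
    o,d=ray(c,u,v); return o+d*(z-o[2])/d[2]
def proj(c,P):
    p=rot(c).T@(np.array(P)-np.array(c["position"])); s=p[:2]/p[2]
    s=s*(1+c["k1"]*(s@s)); return s*[c["fx"],c["fy"]]+[c["cx"],c["cy"]]
def save(c,n,box=None,f=1):
    im=c["img"][...,::-1]
    if box: im=im[box[1]:box[3],box[0]:box[2]]
    cv2.imwrite("pics/"+n,cv2.resize(im,None,fx=f,fy=f,interpolation=cv2.INTER_CUBIC))
E
python3 - <<'E'
from h import *
import pickle
S={n:vision.snapshot(n) for n in("top","side")}
pickle.dump(S,open("s0.pkl","wb"))
for n,c in S.items():
    save(c,n+"0.png",f=1.5); print(n,{k:np.round(v,3).tolist() for k,v in c.items() if k!="img"})
s=sensors.get_state(); print(s["tool_pos"],s["eef_rot"],s["clock"],r.tip_extent)
E
```

```text
top {'fx': 408.321, 'fy': 408.321, 'cx': 250.123, 'cy': 188.906, 'k1': 0.044, 'position': [0.473, 0.017, 0.85], 'rotation': [0.708, -0.706, 0.036, -0.016]}
side {'fx': 426.371, 'fy': 426.371, 'cx': 260.186, 'cy': 195.63, 'k1': 0.047, 'position': [0.319, 0.658, 0.893], 'rotation': [-0.136, 0.929, -0.339, 0.058]}
[ 0.14948885 -0.60627451  0.23620282] [ 9.92695599e-01  1.20643137e-01 -1.54888277e-04 -8.10784514e-04] 0.1 0.019
```

View pics/top0.png

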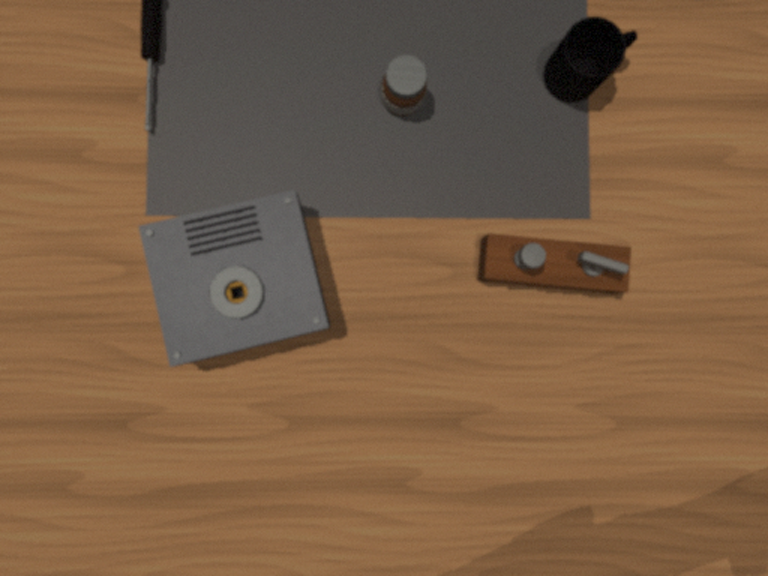

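View pics/side0.png

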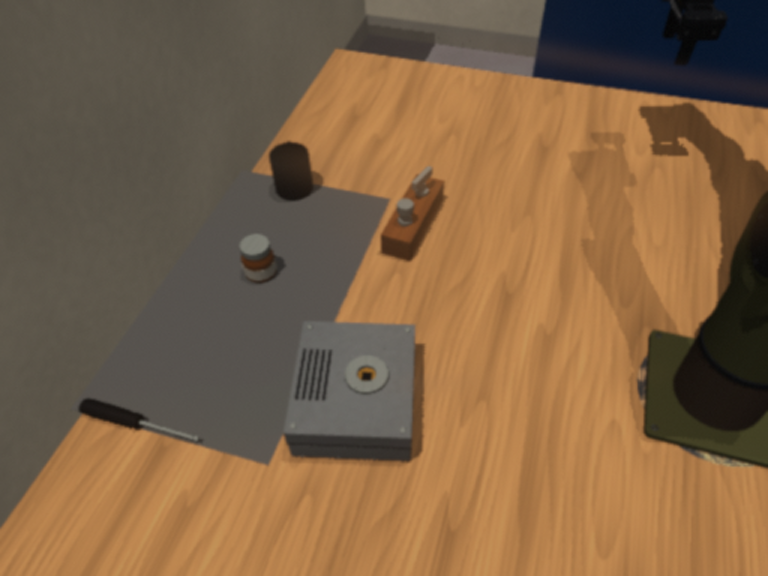

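The top view (at 1.5x) shows the socket at about (237,292) in the white ring, the round knob at (532,257), and the T bar running from (583,257) to (627,269). The side view shows the same, with the ring at (367,374) and the T bar at (421,182).

```bash
python3 - <<'E'
from h import *
import pickle
S=pickle.load(open("s0.pkl","rb"))
t,s=S["top"],S["side"]
def blob(c,box,fn):
    x0,y0,x1,y1=box; im=c["img"][y0:y1,x0:x1].astype(int); hsv=cv2.cvtColor(im.astype(np.uint8),cv2.COLOR_RGB2HSV).astype(int)
    m=fn(im,hsv).astype(np.uint8); n,l,st,ce=cv2.connectedComponentsWithStats(m)
    k=1+np.argmax(st[1:,4]); pts=np.argwhere(l==k)[:,::-1]+[x0,y0]; return pts.astype(np.float32),st[k]
# T bar top
for nm,c,box in(("top",t,(380,160,425,190)),("side",s,(268,105,300,135))):
    p,st=blob(c,box,lambda i,h:(h[...,1]<70)&(h[...,2]>85)); print(nm,"bar",cv2.minAreaRect(p),st)
p,_=blob(t,(380,160,425,190),lambda i,h:(h[...,1]<70)&(h[...,2]>85))
c0,_,_=cv2.minAreaRect(p); b=cv2.boxPoints(cv2.minAreaRect(p))
for q in [c0,*b]: print(np.round(onz(t,*q,.096),4))
# ring
for nm,c,box in(("top",t,(130,165,185,220)),("side",s,(220,225,270,275))):
    p,st=blob(c,box,lambda i,h:(h[...,1]<60)&(h[...,2]>135)); h=cv2.convexHull(p); e=cv2.fitEllipse(h); print(nm,"ring",e,np.round(onz(c,*e[0],.088),4))
    x0,y0,x1,y1=box
    p,st=blob(c,box,lambda i,h:(h[...,1]>110)&(h[...,2]>90)); 
    hh=cv2.convexHull(p); e=cv2.minEnclosingCircle(hh); print("brass",e,np.round(onz(c,*e[0],.08),4))
# case outline in top
im=t["img"]; hsv=cv2.cvtColor(im,cv2.COLOR_RGB2HSV).astype(int)
for uv in((142,227),(297,192),(327,329),(169,363)): print("corner",np.round(onz(t,uv[0]/1.5,uv[1]/1.5,.08),4))
for uv in((150,233),(287,200),(316,321),(177,356)): print("screw",np.round(onz(t,uv[0]/1.5,uv[1]/1.5,.08),4))
for uv in((486,235),(630,246),(628,292),(483,280)): print("rack",np.round(onz(t,uv[0]/1.5,uv[1]/1.5,.05),4))
save(t,"t1.png",(125,160,190,225),8)
E
```

```text
top bar ((403.25, 174.25), (30.990318298339844, 5.3758721351623535), 18.434947967529297) [  8   8  31  14 170]
side bar ((281.0000305175781, 116.50001525878906), (0.7071066498756409, 13.43503189086914), 45.0) [ 8  7 11 10 20]
[ 0.5583 -0.2899  0.096 ]
[ 0.5626 -0.261   0.096 ]
[ 0.5722 -0.2644  0.096 ]
[ 0.554  -0.3187  0.096 ]
[ 0.5444 -0.3153  0.096 ]Traceback (most recent call last):
  File "<stdin>", line 17, in <module>
  File "<stdin>", line 8, in blob
    return _wrapfunc(a, 'argmax', axis=axis, out=out, **kwds)
    return bound(*args, **kwds)
ValueError: attempt to get argmax of an empty sequence
```

```bash
python3 - <<'E'
from h import *
import pickle
S=pickle.load(open("s0.pkl","rb"))
t,s=S["top"],S["side"]
for nm,c,(x0,y0,x1,y1) in(("top",t,(130,165,185,225)),("side",s,(222,228,268,270))):
    im=c["img"][y0:y1,x0:x1]; hsv=cv2.cvtColor(im,cv2.COLOR_RGB2HSV).astype(int)
    V=hsv[...,2]; print(nm,np.percentile(V,[5,50,70,80,90,98]))
    th=(np.percentile(V,50)+np.percentile(V,95))/2
    for lab,m,z in(("ring",(V>th)&(hsv[...,1]<70),.088),("brass",hsv[...,1]>110,.08)):
        n,l,st,ce=cv2.connectedComponentsWithStats(m.astype(np.uint8)); k=1+np.argmax(st[1:,4])
        p=(np.argwhere(l==k)[:,::-1]+[x0,y0]).astype(np.float32); h=cv2.convexHull(p); e=cv2.fitEllipse(h)
        print(lab,np.round(e[0],1),np.round(e[1],1),np.round(onz(c,*e[0],z),4))
for lab,L,z in(("corner",((142,227),(297,192),(327,329),(169,363)),.08),("screw",((150,233),(287,200),(316,321),(177,356)),.08),("rack",((486,235),(630,246),(628,292),(483,280)),.05)):
    P=np.array([onz(t,a/1.5,b/1.5,z)[:2] for a,b in L]); print(lab,np.round(P,4).tolist(),"mean",P.mean(0),np.linalg.norm(P-np.roll(P,-1,0),axis=1),np.degrees(np.arctan2(*(np.roll(P,-1,0)-P).T[::-1])))
print(np.round(onz(t,403.25,174.25,.096),4), "side proj of bar ends/centre", [np.round(proj(s,[*q,.096])*1.5,1) for q in((.558,-.290),(.567,-.262),(.549,-.318))], np.round(proj(s,[.558,-.29,.05])*1.5))
E
```

```text
top [ 85. 104. 107. 120. 125. 128.]
ring [156.5 194.2] [32.7 33.9] [0.5199 0.1692 0.088 ]
brass [157.2 194.4] [13.6 13.9] [0.5199 0.1695 0.08  ]
side [ 94.   109.   110.   122.   128.   130.38]
ring [244.  248.2] [23.3 27. ] [0.5204 0.1678 0.088 ]
brass [244.1 248.9] [ 8.8 11.2] [0.5217 0.1647 0.08  ]
corner [[0.6004, 0.2866], [0.6468, 0.0948], [0.4735, 0.0556], [0.4317, 0.249]] mean [0.53810468 0.17153401] [0.19731185 0.17768274 0.19786717 0.17276353] [ -76.39193863 -167.24930586  102.18090293   12.56244607]
screw [[0.5929, 0.2767], [0.6364, 0.1074], [0.4835, 0.0694], [0.4403, 0.2396]] mean [0.53826524 0.17326811] [0.17480674 0.15758701 0.17557739 0.15707548] [ -75.58966991 -166.07885292  104.24062856   13.63870982]
rack [[0.5979, -0.1519], [0.584, -0.3423], [0.5231, -0.3379], [0.5382, -0.1473]] mean [ 0.56079829 -0.2448605 ] [0.19085186 0.06108191 0.19120318 0.05990411] [-94.17521833 175.90393542  85.4716846   -4.42706347]
[ 0.5583 -0.2899  0.096 ] side proj of bar ends/centre [array([421.9, 174.1]), array([413.5, 182.4]), array([430.1, 166. ])] [421. 192.]
```

>>> step_arm([
  [[2,-0.9,0],[0,0,0]],
  [[4.2,-1.85,0],[0,0,0]],
  [[4.2,-1.85,0],[0,0,0]],
  [[4.2,-1.85,0],[0,0,0]],
  [[4.2,-1.85,0],[0,0,0]],
  [[4.2,-1.85,0],[0,0,0]],
  [[4.2,-1.85,0],[0,0,0]],
  [[4.2,-1.85,0],[0,0,0]],
  [[4.2,-1.85,0],[0,0,0]],
  [[4.2,-1.85,0],[0,0,0]],
  [[4.2,-1.85,0],[0,0,0]],
  [[3.3,-1.5,0],[0,0,0]],
], claw=1)

```text
clock: 1.6
tool_pos: [0.5608, -0.2865, 0.2368]
eef_rot: [0.992, 0.122, 0.0, -0.001]
contact_force: [-0.2, -0.6, -0.2]
opening: 1.005
finger_force: 0.0
```

>>> step_arm([
  [[0,0,0],[0,0,-9.6]],
  [[0,0,0],[0,0,-9.6]],
  [[0,0,0],[0,0,-9.6]],
  [[0,0,0],[0,0,-9.6]],
  [[0,0,0],[0,0,-9.6]],
  [[0,0,0],[0,0,-9.6]],
  [[0,0,0],[0,0,0]],
  [[0,0,0],[0,0,0]],
])

```text
clock: 2.6
tool_pos: [0.559, -0.2896, 0.2369]
eef_rot: [0.812, 0.583, 0.0, -0.0]
contact_force: [0.2, 0.3, -0.1]
opening: 0.999
finger_force: 0.0
```

```bash
cat >> h.py <<'E'
def delta(x,y,z,yaw=None):
    s=sensors.get_state(); M=R.from_quat(s["eef_rot"]).as_matrix(); p=np.array(s["tool_pos"])
    a=np.degrees(np.arctan2(M[1,0],M[0,0]))
    print("t",round(s["clock"],2),"pos",p.round(4),"yaw",a.round(2),"zdir",M[:,2].round(4),"q7",round(s["q"][6],2),"F",np.round(s["contact_force"],1),"M",np.round(s["moment"],2),"open",round(s["opening"],3))
    if x is None: return
    print("shift cm",(M.T@(np.array([x,y,z])-p)*100).round(2),"turn z deg",None if yaw is None else round(-((yaw-a+180)%360-180),1))
E
python3 - <<'E'
from h import *
delta(.558,-.29,.096,71.6)
c=vision.snapshot("wrist"); save(c,"w1.png",f=1.5)
print(np.round(c["position"],3),np.round(rot(c),2).tolist(),c["fx"])
print([np.round(proj(c,[*q,.096])*1.5) for q in((.558,-.290),(.567,-.262),(.549,-.318))])
E
```

```text
t 2.6 pos [ 0.559  -0.2896  0.2369] yaw 71.35 zdir [-1.e-04  4.e-04 -1.e+00] q7 -0.22 F [ 0.2  0.3 -0.1] M [-0.02 -0.06  0.04] open 0.999
shift cm [-0.07 -0.08 14.09] turn z deg -0.2
[ 0.586 -0.214  0.385] [[0.95, -0.3, -0.1], [-0.32, -0.9, -0.3], [-0.0, 0.31, -0.95]] 282.1932366032037
[array([380., 265.]), array([379., 224.]), array([381., 304.])]
```

View pics/w1.png

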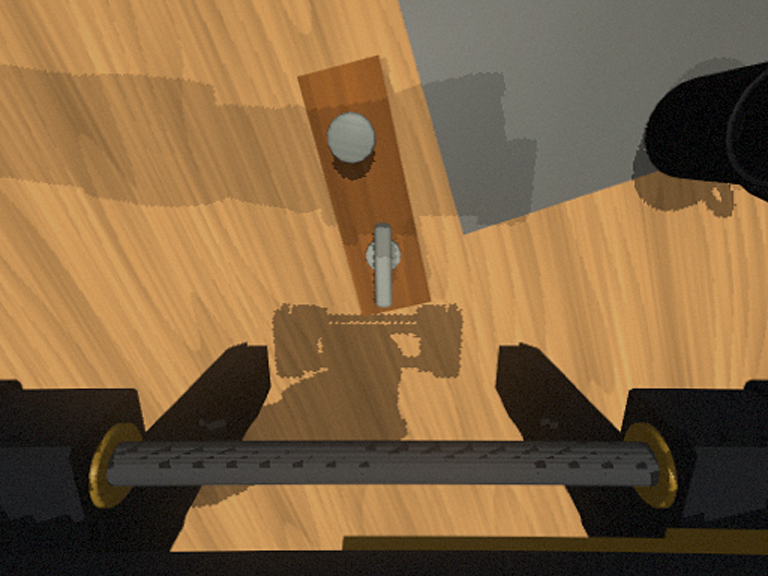

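The wrist view (1.5x) shows the T bar vertical at u≈383, from v=224 to 306. That is centred between the fingers (268 and 498, midpoint 383), so I descend.

>>> step_arm([
  [[-0.05,0,2],[0,0,0]],
  [[0,0,2],[0,0,0]],
  [[0,0,2],[0,0,0]],
  [[0,0,2],[0,0,0]],
  [[0,0,2],[0,0,0]],
  [[0,0,1.5],[0,0,0]],
  [[0,0,1],[0,0,0]],
  [[0,0,1],[0,0,0]],
  [[0,0,0.5],[0,0,0]],
  [[0,0,0],[0,0,0]],
])

```text
clock: 3.9
tool_pos: [0.5587, -0.2911, 0.0968]
eef_rot: [0.812, 0.584, -0.0, -0.0]
contact_force: [-0.9, -0.7, 0.2]
opening: 1.003
finger_force: 0.0
```

>>> step_arm([
  [[0,0,0],[0,0,0]],
  [[0,0,0],[0,0,0]],
  [[0,0,0],[0,0,0]],
  [[0,0,0],[0,0,0]],
  [[0,0,0],[0,0,0]],
  [[0,0,0],[0,0,0]],
  [[0,0,0],[0,0,0]],
  [[0,0,0],[0,0,0]],
], claw=-1, grip_force=20)

```text
clock: 4.9
tool_pos: [0.5587, -0.2911, 0.0969]
eef_rot: [0.812, 0.584, -0.0, 0.0]
contact_force: [-0.2, 0.5, 0.3]
opening: 0.116
finger_force: 0.0
```

```bash
python3 - <<'E'
from h import *
delta(.558,-.29,.23,71.6)
E
```

```text
t 4.9 pos [ 0.5587 -0.2911  0.0969] yaw 71.45 zdir [ 0. -0. -1.] q7 -0.3 F [-0.2  0.5  0.3] M [-0.06 -0.11  0.02] open 0.116
shift cm [  0.08  -0.1  -13.31] turn z deg -0.1
```

>>> step_arm([
  [[0,0,0],[0,0,0]],
  [[0,0,0],[0,0,0]],
])

```text
clock: 5.15
tool_pos: [0.5587, -0.2911, 0.0969]
eef_rot: [0.812, 0.584, -0.0, 0.0]
contact_force: [0.3, -0.2, 0.0]
opening: 0.004
finger_force: 0.0
```

```bash
python3 - <<'E'
from h import *
delta(.558,-.29,.23,71.6)
c=vision.snapshot("wrist"); save(c,"w2.png",f=1.5)
print([np.round(proj(c,[*q,.096])*1.5) for q in((.558,-.290),(.567,-.262),(.549,-.318))])
E
```

```text
t 5.15 pos [ 0.5587 -0.2911  0.0969] yaw 71.46 zdir [-0.e+00 -1.e-04 -1.e+00] q7 -0.3 F [ 0.3 -0.2  0. ] M [-0.07 -0.07  0.04] open 0.004
shift cm [  0.08  -0.1  -13.31] turn z deg -0.1
[array([377., 358.]), array([376., 287.]), array([378., 422.])]
```

View pics/w2.png

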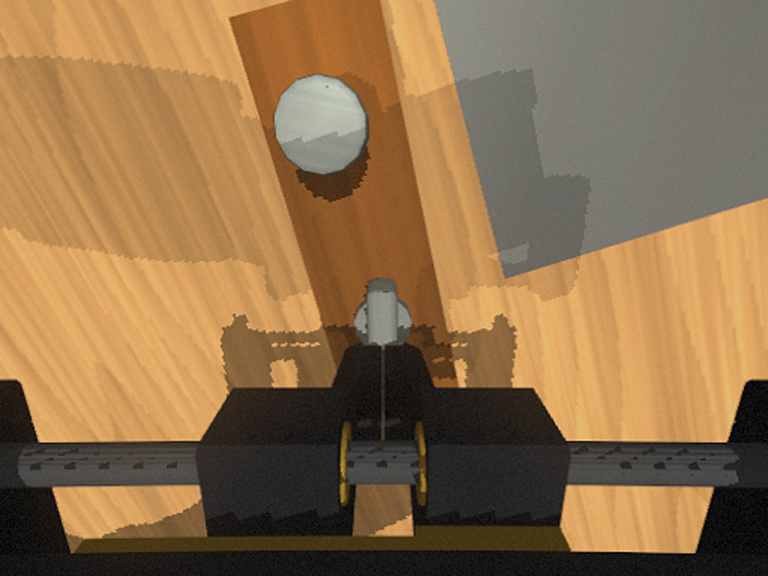

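```bash
python3 - <<'E'
from h import *
s=sensors.get_state(); M=R.from_quat(s["eef_rot"]).as_matrix(); p=np.array(s["tool_pos"])
c=vision.snapshot("wrist")
for x in(-.009,.009):
  for z in(-.02,0,.019): print(x,z,np.round(proj(c,p+M@[x,0,z])*1.5))
c=vision.snapshot("side"); q=np.round(proj(c,p)).astype(int); print(q,np.round(proj(c,p+[0,0,-.019])))
save(c,"s2.png",(q[0]-40,q[1]-40,q[0]+40,q[1]+40),7)
c=vision.snapshot("top"); q=np.round(proj(c,p)).astype(int); print(q)
print(r.tip_extent)
E
```

```text
-0.009 -0.02 [380. 411.]
-0.009 0 [380. 381.]
-0.009 0.019 [380. 358.]
0.009 -0.02 [380. 366.]
0.009 0 [380. 340.]
0.009 0.019 [380. 320.]
[281 116] [281. 121.]
[404 174]
0.019
```

View pics/s2.png

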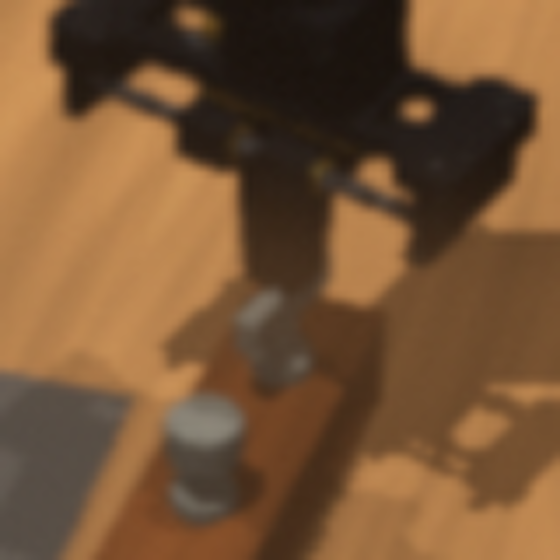

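The side crop shows the shut fingertips ending at native (281,117), right at the top of the T bar and not 19 mm below it. In the wrist view they end at v≈345, which is TCP height (340). So the tips actually sit at about the TCP, just above the bar, which has not moved. I open and go about 18 mm lower, then check.

>>> step_arm([
  [[0,0,0],[0,0,0]],
  [[0,0,0],[0,0,0]],
  [[0,0,0],[0,0,0]],
  [[0,0,0],[0,0,0]],
  [[0,0,0],[0,0,0]],
  [[0,0,0],[0,0,0]],
  [[0,0,0.3],[0,0,0]],
  [[0,0,0.5],[0,0,0]],
  [[0,0,0.5],[0,0,0]],
  [[0,0,0.4],[0,0,0]],
  [[0,0,0],[0,0,0]],
], claw=0)

```text
clock: 6.72
tool_pos: [0.5584, -0.291, 0.0794]
eef_rot: [0.812, 0.584, -0.0, -0.0]
contact_force: [0.4, 0.5, 0.1]
opening: 0.507
finger_force: 0.0
```

>>> step_arm([
  [[0,0,0],[0,0,0]],
  [[0,0,0],[0,0,0]],
  [[0,0,0],[0,0,0]],
  [[0,0,0],[0,0,0]],
  [[0,0,0],[0,0,0]],
  [[0,0,0],[0,0,0]],
  [[0,0,0],[0,0,0]],
], claw=-1)

```text
clock: 7.6
tool_pos: [0.5588, -0.2911, 0.0801]
eef_rot: [0.812, 0.584, 0.0, 0.0]
contact_force: [-1.2, -0.5, 1.4]
opening: 0.134
finger_force: 20.0
```

>>> step_arm([
  [[0,0,0],[0,0,0]],
  [[0,0,-0.5],[0,0,0]],
  [[0,0,-1],[0,0,0]],
  [[0,0,-1.5],[0,0,0]],
  [[0,0,-2],[0,0,0]],
  [[0,0,-2],[0,0,0]],
  [[0,0,-2],[0,0,0]],
  [[0,0,-1.5],[0,0,0]],
  [[0,0,-0.5],[0,0,0]],
  [[0,0,0],[0,0,0]],
], grip_force=35)

```text
clock: 8.85
tool_pos: [0.5586, -0.2911, 0.1901]
eef_rot: [0.812, 0.584, -0.0, 0.0]
contact_force: [0.0, 0.9, -1.3]
opening: 0.131
finger_force: 35.0
```

```bash
python3 - <<'E'
from h import *
delta(.52,.169,.19,99.5)
c=vision.snapshot("side"); save(c,"s3.png",(220,60,320,140),7)
s=sensors.get_state(); p=np.array(s["tool_pos"]); print([((proj(c,p+[0,0,d])-[220,60])*7).round() for d in(.016,-.004,-.022,-.030,-.064)])
E
```

```text
t 8.85 pos [ 0.5586 -0.2911  0.1901] yaw 71.45 zdir [ 1.e-04 -2.e-04 -1.e+00] q7 -0.25 F [ 0.   0.9 -1.3] M [-0.06 -0.   -0.06] open 0.131
shift cm [ 42.4 -18.3  -0. ] turn z deg -28.0
[array([435., 166.]), array([434., 210.]), array([433., 248.]), array([432., 264.]), array([430., 333.])]
```

View pics/s3.png

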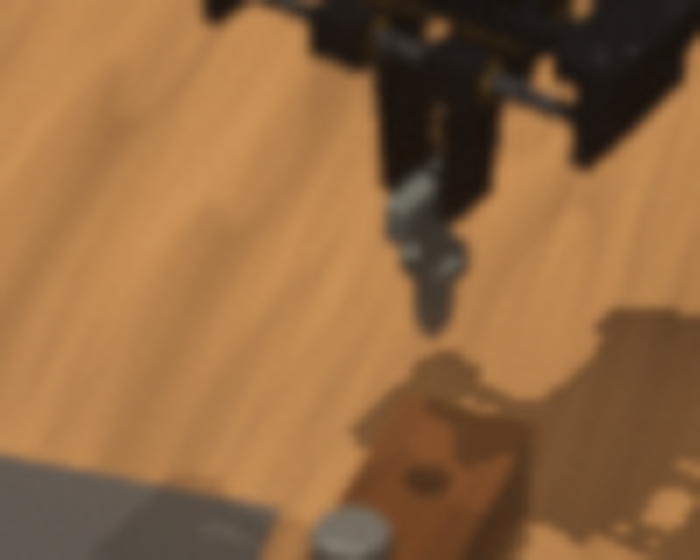

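The key is held upright, with its tip at crop (432,335) against a predicted (430,333), and the rack hole is empty. I carry it over to the case.

>>> step_arm([
  [[1.5,-0.6,0],[0,0,0]],
  [[3,-1.3,0],[0,0,0]],
  [[4.2,-1.8,0],[0,0,0]],
  [[4.2,-1.8,0],[0,0,0]],
  [[4.2,-1.8,0],[0,0,0]],
  [[4.2,-1.8,0],[0,0,0]],
  [[4.2,-1.8,0],[0,0,0]],
  [[4.2,-1.8,0],[0,0,0]],
  [[4.2,-1.8,0],[0,0,0]],
  [[4.2,-1.9,0],[0,0,0]],
  [[3,-1.3,0],[0,0,0]],
  [[1.3,-0.6,0],[0,0,0]],
])

```text
clock: 10.4
tool_pos: [0.5186, 0.1723, 0.1897]
eef_rot: [0.81, 0.586, -0.0, -0.001]
contact_force: [0.1, -0.6, -1.5]
opening: 0.135
finger_force: 35.0
```

>>> step_arm([
  [[0,0,0],[0,0,-5]],
  [[0,0,0],[0,0,-9]],
  [[0,0,0],[0,0,-9]],
  [[0,0,0],[0,0,-5]],
  [[0,0,0],[0,0,0]],
  [[0,0,0],[0,0,0]],
])

```text
clock: 11.15
tool_pos: [0.5199, 0.1684, 0.1897]
eef_rot: [0.647, 0.762, -0.0, 0.0]
contact_force: [0.1, -0.2, -1.5]
opening: 0.128
finger_force: 35.0
```

```bash
python3 - <<'E'
from h import *
import pickle
delta(.52,.169,.19,99.5)
S={n:vision.snapshot(n) for n in("wrist","side","top")}; pickle.dump(S,open("s4.pkl","wb"))
w,c=S["wrist"],S["side"]
a=np.zeros((576,768,3),np.uint8); 
q=np.round(proj(w,[.52,.169,.088])).astype(int); print(q)
x,y=np.clip(q[0]-48,0,416),np.clip(q[1]-48,0,288); A=cv2.resize(w["img"][y:y+96,x:x+96],(400,400),interpolation=cv2.INTER_CUBIC)
q2=np.round(proj(c,[.52,.169,.1])).astype(int); X,Y=q2[0]-30,q2[1]-35
B=cv2.resize(c["img"][Y:Y+60,X:X+60],(400,400),interpolation=cv2.INTER_CUBIC)
cv2.imwrite("pics/m4.png",np.hstack([A,B])[...,::-1]); print(x,y,400/96,X,Y,400/60)
E
```

```text
t 11.15 pos [0.5199 0.1684 0.1897] yaw 99.33 zdir [-4.e-04 -7.e-04 -1.e+00] q7 -0.67 F [ 0.1 -0.2 -1.5] M [-0.01 -0.1  -0.  ] open 0.128
shift cm [ 0.05  0.02 -0.03] turn z deg -0.2
[255 187]
207 139 4.166666666666667 214 211 6.666666666666667
```

View pics/m4.png

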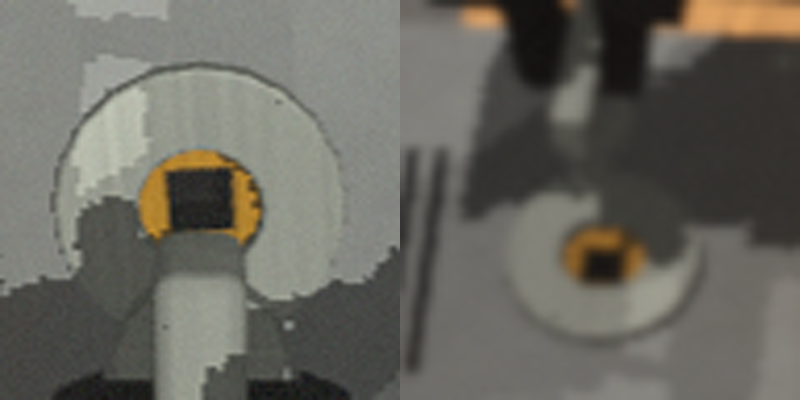

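The wrist crop shows the dark square socket with corners near (166,172), (232,167), (235,228) and (172,230), turned by about 5° against the tool. The T bar is centred at crop u≈201 and the socket at ≈200.5, so they line up sideways. I now measure the socket centre and angle on the lid plane.

```bash
python3 - <<'E'
from h import *
import pickle
S=pickle.load(open("s4.pkl","rb")); w=S["wrist"]
x,y,k=207,139,96/400
f=lambda a,b:onz(w,x+(a+.5)*k-.5,y+(b+.5)*k-.5,.08)
P=np.array([f(*q)[:2] for q in((167,172),(232,167),(235,228),(172,230))])
print(P.round(4).tolist(),P.mean(0).round(4),np.linalg.norm(P-np.roll(P,-1,0),axis=1).round(4),np.degrees(np.arctan2(*(np.roll(P,-1,0)-P).T[::-1])).round(1))
# mask-based: brass pixels -> plane
hsv=cv2.cvtColor(w["img"],cv2.COLOR_RGB2HSV); box=(230,165,285,205)
sub=hsv[165:205,230:285]; brass=((sub[...,1]>120)&(sub[...,2]>60)).astype(np.uint8)
dark=((sub[...,2]<50)).astype(np.uint8); n,l,st,ce=cv2.connectedComponentsWithStats(dark); 
for i in range(1,n):
    if st[i,4]>80: print(st[i],ce[i]+[230,165])
k2=l[int(187-165)-1,255-230]; p=np.argwhere(l==k2)[:,::-1]+[230,165]
Q=np.array([onz(w,*q,.08)[:2] for q in p]).astype(np.float32)*1000; print("sq mm",cv2.minAreaRect(Q))
# ring outer ellipse, left/right/top points at z .088
g=lambda a,b:onz(w,x+a*k,y+b*k,.088)
R3=np.array([g(*q)[:2] for q in((54,195),(345,195),(200,62),(82,115),(318,115))])
A=np.c_[2*R3,np.ones(5)]; sol=np.linalg.lstsq(A,(R3**2).sum(1),rcond=None)[0]; print("ring",sol[:2],np.sqrt(sol[2]+(sol[:2]**2).sum()))
# bar far end edges vs tool
T=np.array([.5199,.1684]); print("bar mid col ->",onz(w,x+201*k,y+280*k,.2057))
s=sensors.get_state();M=R.from_quat(s["eef_rot"]).as_matrix();print("pred bar far end px crop",[((proj(w,np.array(s["tool_pos"])+M@[.03,b,-.016])-[x,y])/k).round(1) for b in(-.006,.006)])
print("tool origin axis cols",[((proj(w,np.array(s["tool_pos"])+M@[0,0,d])-[x,y])/k).round(1) for d in(0,.064,.11)])
E
```

```text
[[0.5116, 0.1718], [0.5261, 0.1754], [0.5292, 0.1611], [0.5149, 0.1582]] [0.5205 0.1666] [0.0149 0.0147 0.0146 0.014 ] [  13.9  -77.5 -168.7  103.6]
[ 18  15  15  15 185] [254.68648649 186.79459459]
sq mm ((520.0811767578125, 166.25115966796875), (13.4448881149292, 13.616683959960938), 14.304330825805664)
ring [0.52026185 0.16754877] 0.03256931633870967
bar mid col -> [0.51584295 0.1958791  0.2057    ]
pred bar far end px crop [array([148.5, 259.2]), array([248.9, 259.1])]
tool origin axis cols [array([199.1, 419.2]), array([199.5, 258.7]), array([199.7, 188.1])]
```

Socket centre is ≈ (0.520, 0.167), with side 14.7 mm as it should be and yaw ≈ 13°. The key needs a yaw of 103°. The top-view and wrist-view targets agree within 1 mm. I align, lower to just above the mouth, then feel my way in.

>>> step_arm([
  [[-0.08,0.03,0.5],[0,0,-3.5]],
  [[0,0,1],[0,0,0]],
  [[0,0,1],[0,0,0]],
  [[0,0,1],[0,0,0]],
  [[0,0,0.7],[0,0,0]],
  [[0,0,0],[0,0,0]],
])

```text
clock: 12.05
tool_pos: [0.5201, 0.1682, 0.1473]
eef_rot: [0.623, 0.782, -0.001, -0.0]
contact_force: [0.1, -1.1, -1.5]
opening: 0.133
finger_force: 35.0
```

>>> step_arm([
  [[0,0,0.3],[0,0,0]],
  [[0,0,0.3],[0,0,0]],
  [[0,0,0.3],[0,0,0]],
  [[0,0,0.2],[0,0,0]],
  [[0,0,0],[0,0,0]],
])

```text
clock: 12.68
tool_pos: [0.5204, 0.1683, 0.1368]
eef_rot: [0.623, 0.782, -0.0, -0.0]
contact_force: [0.8, -0.7, -1.2]
opening: 0.131
finger_force: 35.0
```

```bash
python3 - <<'E'
from h import *
delta(.5203,.1677,.122,103)
E
```

```text
t 12.68 pos [0.5204 0.1683 0.1368] yaw 102.95 zdir [-2.e-04 -2.e-04 -1.e+00] q7 -0.68 F [ 0.8 -0.7 -1.2] M [-0.04 -0.09 -0.01] open 0.131
shift cm [-0.05 -0.03  1.48] turn z deg -0.0
```

>>> step_arm([
  [[0,0,0.3],[0,0,0]],
  [[0,0,0.3],[0,0,0]],
  [[0,0,0.3],[0,0,0]],
  [[0,0,0],[0,0,0]],
])

```text
clock: 13.18
tool_pos: [0.5203, 0.1682, 0.1276]
eef_rot: [0.623, 0.782, -0.0, -0.0]
contact_force: [0.1, -0.5, -1.8]
opening: 0.132
finger_force: 35.0
```

>>> step_arm([
  [[0,0,0.2],[0,0,0]],
  [[0,0,0.2],[0,0,0]],
  [[0,0,0.1],[0,0,0]],
  [[0,0,0],[0,0,0]],
])

```text
clock: 13.68
tool_pos: [0.5204, 0.1683, 0.1228]
eef_rot: [0.623, 0.782, -0.0, -0.0]
contact_force: [0.1, 0.3, -1.2]
opening: 0.134
finger_force: 35.0
```

>>> step_arm([
  [[0,0,0.05],[0,0,0]],
  [[0,0,0.05],[0,0,0]],
  [[0,0,0],[0,0,0]],
])

```text
clock: 14.05
tool_pos: [0.5206, 0.1684, 0.122]
eef_rot: [0.623, 0.782, 0.0, 0.0]
contact_force: [-0.7, 0.3, -0.1]
opening: 0.133
finger_force: 35.0
```

>>> step_arm([
  [[0,0,0.05],[0,0,0]],
  [[0,0,0],[0,0,0]],
])

```text
clock: 14.3
tool_pos: [0.5207, 0.1684, 0.1218]
eef_rot: [0.623, 0.782, 0.0, 0.0]
contact_force: [-0.6, -0.2, 4.6]
opening: 0.135
finger_force: 35.0
```

Floor contact (4.6 N) came at the expected height. I turn clockwise, which is + about tool z.

>>> step_arm([
  [[0,0,0],[0,0,4]],
  [[0,0,0],[0,0,5]],
  [[0,0,0],[0,0,5]],
  [[0,0,0],[0,0,5]],
  [[0,0,0],[0,0,5]],
  [[0,0,0],[0,0,5]],
  [[0,0,0],[0,0,5]],
  [[0,0,0],[0,0,5]],
  [[0,0,0],[0,0,0]],
])

```text
clock: 15.42
tool_pos: [0.5202, 0.168, 0.1218]
eef_rot: [0.848, 0.529, -0.0, 0.0]
contact_force: [-1.4, -0.7, 5.9]
opening: 0.132
finger_force: 35.0
```

```bash
python3 - <<'E'
from h import *
delta(.5203,.1677,.122,17)
print(sensors.get_state()["q"])
E
```

```text
t 15.43 pos [0.5202 0.168  0.1218] yaw 63.93 zdir [-2.e-04 -9.e-04 -1.e+00] q7 -1.17 F [-1.4 -0.7  5.9] M [-0.25  0.35  0.07] open 0.132
shift cm [-0.03  0.02 -0.02] turn z deg 46.9
[-0.2612716   0.7625726  -0.22750423  1.9015452   0.32432142  0.51365936
 -1.16713839]
```

>>> step_arm([
  [[0,0,0],[0,0,5]],
  [[0,0,0],[0,0,5]],
  [[0,0,0],[0,0,5]],
  [[0,0,0],[0,0,5]],
  [[0,0,0],[0,0,5]],
  [[0,0,0],[0,0,5]],
  [[0,0,0],[0,0,5]],
  [[0,0,0],[0,0,4]],
  [[0,0,0],[0,0,0]],
])

```text
clock: 16.55
tool_pos: [0.5203, 0.168, 0.1218]
eef_rot: [0.976, 0.216, -0.0, 0.0]
contact_force: [-1.0, -0.9, 6.4]
opening: 0.132
finger_force: 35.0
```

```bash
python3 - <<'E'
from h import *
delta(.5203,.1677,.122,17)
E
```

```text
t 16.55 pos [0.5203 0.168  0.1218] yaw 24.93 zdir [-1.e-04 -8.e-04 -1.e+00] q7 -1.61 F [-1.  -0.9  6.4] M [-0.28  0.32  0.02] open 0.132
shift cm [-0.01  0.02 -0.02] turn z deg 7.9
```

>>> step_arm([
  [[0,0,0],[0,0,2]],
  [[0,0,0],[0,0,2]],
  [[0,0,0],[0,0,2]],
  [[0,0,0],[0,0,2]],
  [[0,0,0],[0,0,0]],
])

```text
clock: 17.18
tool_pos: [0.5203, 0.1679, 0.1218]
eef_rot: [0.989, 0.147, -0.0, 0.0]
contact_force: [-1.5, -1.3, 5.4]
opening: 0.136
finger_force: 35.0
```

```bash
python3 - <<'E'
from h import *
delta(.5203,.1677,.122,17)
E
```

```text
t 17.18 pos [0.5203 0.1679 0.1218] yaw 16.95 zdir [-2.e-04 -7.e-04 -1.e+00] q7 -1.69 F [-1.5 -1.3  5.4] M [-0.25  0.37  0.04] open 0.136
shift cm [-0.01  0.02 -0.02] turn z deg -0.1
```

>>> step_arm([
  [[0,0,0],[0,0,2]],
  [[0,0,0],[0,0,2]],
  [[0,0,0],[0,0,1]],
  [[0,0,0],[0,0,0]],
])

```text
clock: 17.68
tool_pos: [0.5203, 0.1679, 0.1218]
eef_rot: [0.995, 0.104, -0.0, 0.0]
contact_force: [-0.9, -0.7, 6.1]
opening: 0.134
finger_force: 35.0
```

```bash
python3 - <<'E'
from h import *
delta(.5203,.1677,.122,17)
c=vision.snapshot("wrist"); save(c,"w5.png",(180,100,330,230),5)
E
```

```text
t 17.68 pos [0.5203 0.1679 0.1218] yaw 11.97 zdir [-2.e-04 -7.e-04 -1.e+00] q7 -1.75 F [-0.9 -0.7  6.1] M [-0.3   0.29  0.14] open 0.134
shift cm [-0.    0.02 -0.02] turn z deg -5.0
```

View pics/w5.png

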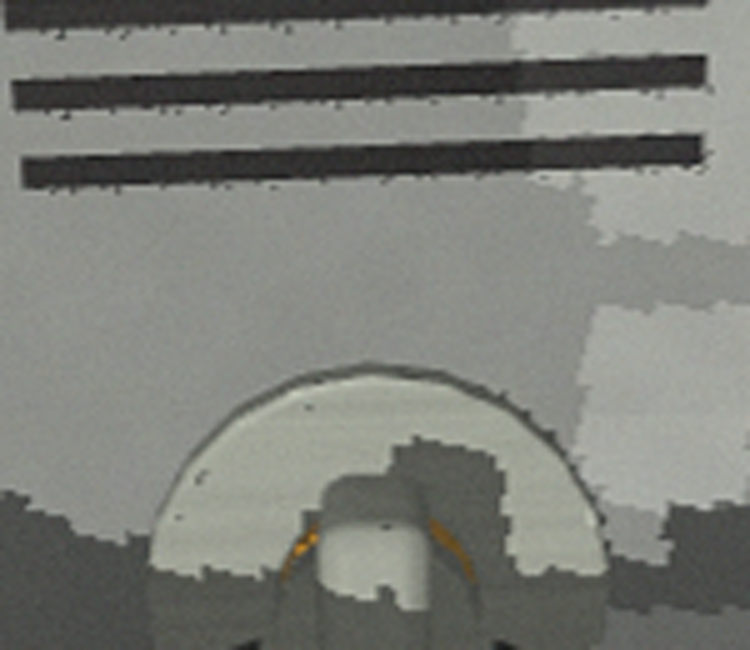

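The wrist crop shows the key standing in the lock, with brass on both sides at about (300,540) and (455,545), and the lid slots within 2° of the tool axis. The moment has started to rise (0.14 N·m), so I keep turning until the stop shows clearly.

>>> step_arm([
  [[0,0,0],[0,0,2]],
  [[0,0,0],[0,0,2]],
  [[0,0,0],[0,0,0]],
])

```text
clock: 18.1
tool_pos: [0.5203, 0.1679, 0.1218]
eef_rot: [0.998, 0.07, -0.0, 0.0]
contact_force: [-1.8, -1.3, 6.8]
opening: 0.134
finger_force: 35.0
```

```bash
python3 - <<'E'
from h import *
delta(.5203,.1677,.122,17)
E
```

```text
t 18.1 pos [0.5203 0.1679 0.1218] yaw 7.98 zdir [-2.e-04 -8.e-04 -1.e+00] q7 -1.79 F [-1.8 -1.3  6.8] M [-0.36  0.35  0.17] open 0.134
shift cm [-0.    0.02 -0.02] turn z deg -9.0
```

>>> step_arm([
  [[0,0,0],[0,0,2]],
  [[0,0,0],[0,0,2]],
  [[0,0,0],[0,0,0]],
])

```text
clock: 18.48
tool_pos: [0.5203, 0.1679, 0.1218]
eef_rot: [0.999, 0.035, -0.0, 0.0]
contact_force: [-1.0, -2.0, 5.8]
opening: 0.13
finger_force: 35.0
```

```bash
python3 - <<'E'
from h import *
delta(.5203,.1677,.122,17)
E
```

```text
t 18.48 pos [0.5203 0.1679 0.1218] yaw 4.0 zdir [-2.e-04 -8.e-04 -1.e+00] q7 -1.84 F [-1.  -2.   5.8] M [-0.34  0.39  0.24] open 0.13
shift cm [-0.    0.02 -0.02] turn z deg -13.0
```

>>> step_arm([
  [[0,0,0],[0,0,0]],
  [[0,0,0],[0,0,2]],
  [[0,0,0],[0,0,2]],
  [[0,0,0],[0,0,2]],
  [[0,0,0],[0,0,0]],
], grip_force=58)

```text
clock: 19.1
tool_pos: [0.5203, 0.1679, 0.1218]
eef_rot: [1.0, -0.017, -0.0, 0.0]
contact_force: [-1.5, -2.7, 6.0]
opening: 0.13
finger_force: 58.0
```

```bash
python3 - <<'E'
from h import *
delta(.5203,.1677,.122,17)
c=vision.snapshot("wrist"); save(c,"w6.png",(180,150,330,280),5)
E
```

```text
t 19.1 pos [0.5203 0.1679 0.1218] yaw -2.0 zdir [-2.e-04 -8.e-04 -1.e+00] q7 -1.9 F [-1.5 -2.7  6. ] M [-0.36  0.33  0.25] open 0.13
shift cm [ 0.    0.02 -0.02] turn z deg -19.0
```

View pics/w6.png

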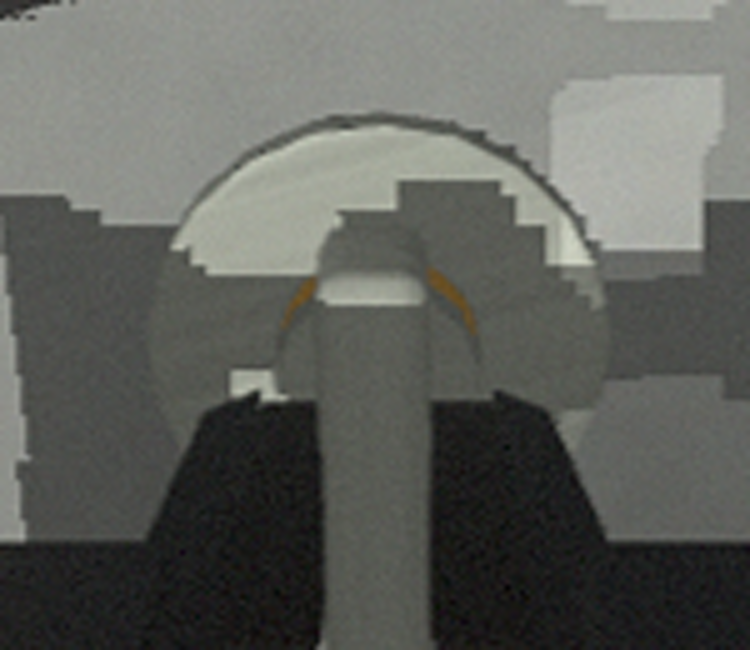

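The last wrist crop shows the bar still square in the fingers: its edges run (317,290)–(325,640), so it lags by about 1°. The moment climbed from ~0.04 to 0.25 N·m past the expected stop yaw of ≈17°, which means the core is on its stop and being pressed against it with some give. I unload it within the key's free play, then release.

>>> step_arm([
  [[0,0,0],[0,0,-3]],
  [[0,0,0],[0,0,-4]],
  [[0,0,0],[0,0,-4]],
  [[0,0,0],[0,0,-4]],
  [[0,0,0],[0,0,-3]],
  [[0,0,0],[0,0,0]],
])

```text
clock: 19.9
tool_pos: [0.5203, 0.1679, 0.1218]
eef_rot: [0.99, 0.139, -0.0, 0.0]
contact_force: [-0.7, -0.9, 5.8]
opening: 0.13
finger_force: 58.0
```

```bash
python3 - <<'E'
from h import *
delta(.5203,.1677,.122,17)
E
```

```text
t 19.9 pos [0.5203 0.1679 0.1218] yaw 15.96 zdir [-3.e-04 -4.e-04 -1.e+00] q7 -1.71 F [-0.7 -0.9  5.8] M [-0.31  0.3  -0.06] open 0.13
shift cm [-0.01  0.02 -0.02] turn z deg -1.0
```

```bash
cat >> h.py <<'E'
def mz(n=8):
    L=[]
    for _ in range(n): vision.snapshot("side"); L.append(sensors.get_state()["moment"][2])
    print("Mz",np.mean(L).round(3),"+-",np.std(L).round(3))
E
python3 -c "
from h import *
mz()"
```

```text
Mz -0.039 +- 0.016
```

>>> step_arm([
  [[0,0,0],[0,0,3]],
  [[0,0,0],[0,0,3]],
  [[0,0,0],[0,0,3]],
  [[0,0,0],[0,0,0]],
])

```text
clock: 20.8
tool_pos: [0.5203, 0.1679, 0.1218]
eef_rot: [0.998, 0.06, -0.0, 0.0]
contact_force: [-1.2, -0.6, 5.6]
opening: 0.127
finger_force: 58.0
```

```bash
python3 -c "
from h import *
delta(None,0,0); mz()"
```

```text
t 20.8 pos [0.5203 0.1679 0.1218] yaw 6.93 zdir [-2.e-04 -8.e-04 -1.e+00] q7 -1.8 F [-1.2 -0.6  5.6] M [-0.34  0.39 -0.02] open 0.127
Mz 0.033 +- 0.023
```

>>> step_arm([
  [[0,0,0],[0,0,3]],
  [[0,0,0],[0,0,3]],
  [[0,0,0],[0,0,3]],
  [[0,0,0],[0,0,0]],
])

```text
clock: 21.7
tool_pos: [0.5203, 0.1679, 0.1218]
eef_rot: [1.0, -0.018, -0.0, 0.0]
contact_force: [-1.3, -1.6, 7.1]
opening: 0.131
finger_force: 58.0
```

```bash
python3 -c "
from h import *
delta(None,0,0); mz()"
```

```text
t 21.7 pos [0.5203 0.1679 0.1218] yaw -2.01 zdir [-2.e-04 -9.e-04 -1.e+00] q7 -1.9 F [-1.3 -1.6  7.1] M [-0.38  0.33  0.24] open 0.131
Mz 0.261 +- 0.027
```

>>> step_arm([
  [[0,0,0],[0,0,2]],
  [[0,0,0],[0,0,2]],
  [[0,0,0],[0,0,2]],
  [[0,0,0],[0,0,0]],
])

```text
clock: 22.6
tool_pos: [0.5203, 0.1679, 0.1218]
eef_rot: [0.998, -0.07, -0.0, 0.0]
contact_force: [-0.7, -1.0, 5.3]
opening: 0.129
finger_force: 58.0
```

```bash
python3 - <<'E'
from h import *
delta(None,0,0); mz(5)
E
```

```text
t 22.6 pos [0.5203 0.1679 0.1218] yaw -7.99 zdir [-2.e-04 -8.e-04 -1.e+00] q7 -1.97 F [-0.7 -1.   5.3] M [-0.36  0.38  0.32] open 0.129
Mz 0.33 +- 0.017
```

The moment keeps rising well above the core's 0.06 N·m friction, so the core is on the stop. I ease off, release and lift clear, then check the bar's angle from the top camera.

>>> step_arm([
  [[0,0,0],[0,0,-3]],
  [[0,0,0],[0,0,-3]],
  [[0,0,-0.03],[0,0,-2]],
  [[0,0,0],[0,0,0]],
])

```text
clock: 23.35
tool_pos: [0.5203, 0.1679, 0.1218]
eef_rot: [1.0, -0.001, -0.0, 0.0]
contact_force: [-1.6, -0.4, 5.4]
opening: 0.13
finger_force: 58.0
```

>>> step_arm([
  [[0,0,0],[0,0,0]],
  [[0,0,0],[0,0,0]],
  [[0,0,0],[0,0,0]],
  [[0,0,0],[0,0,0]],
  [[0,0,0],[0,0,0]],
], claw=-0.2, grip_force=20)

```text
clock: 23.98
tool_pos: [0.5205, 0.1684, 0.1216]
eef_rot: [1.0, -0.0, 0.0, 0.0]
contact_force: [0.0, 0.3, 0.5]
opening: 0.4
finger_force: 0.0
```

>>> step_arm([
  [[0,0,-1],[0,0,0]],
  [[0,0,-1.5],[0,0,0]],
  [[0,0,-2.5],[0,0,0]],
  [[0,0,-3],[0,0,0]],
  [[0,0,-3],[0,0,0]],
  [[-3,0,-2],[0,0,0]],
  [[-5,0,0],[0,0,0]],
  [[-5,0,0],[0,0,0]],
  [[-3,0,0],[0,0,0]],
  [[0,0,0],[0,0,0]],
])

```text
clock: 25.22
tool_pos: [0.3587, 0.1684, 0.2527]
eef_rot: [1.0, 0.001, -0.0, -0.0]
contact_force: [0.2, 0.9, -0.2]
opening: 0.403
finger_force: 0.0
```

```bash
python3 - <<'E'
from h import *
delta(.52,.168,.2)
t=vision.snapshot("top"); s=vision.snapshot("side"); w=vision.snapshot("wrist")
q=[np.round(proj(c,[.52,.168,.12])).astype(int) for c in(t,s,w)]; print(q)
P=[]
for c,(u,v),h in zip((t,s,w),q,(35,30,60)):
    x=np.clip(u-h,0,511-2*h);y=np.clip(v-h,0,383-2*h);print(x,y,260/(2*h))
    P.append(cv2.resize(c["img"][y:y+2*h,x:x+2*h],(260,260),interpolation=cv2.INTER_CUBIC))
cv2.imwrite("pics/f.png",np.hstack(P)[...,::-1])
import pickle; pickle.dump((t,s,w),open("f.pkl","wb"))
E
```

```text
t 25.23 pos [0.3587 0.1684 0.2527] yaw 0.07 zdir [-3.e-04  4.e-04 -1.e+00] q7 -2.04 F [ 0.2  0.9 -0.2] M [0.03 0.05 0.  ] open 0.403
shift cm [16.14  0.06  5.27] turn z deg None
[array([154, 193]), array([243, 240]), array([254,   2])]
119 158 3.7142857142857144
213 210 4.333333333333333
194 0 2.1666666666666665
```

View pics/f.png

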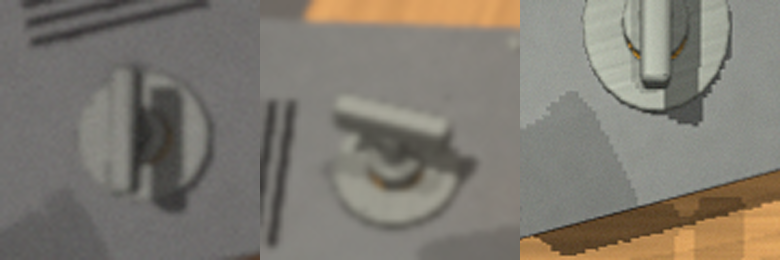

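The top crop shows the bar running (122,68)–(126,192), with the key standing over the ring. The side crop shows the collar just above the ring, and the robot is clear. I now measure the bar's angle and height across the two views.

```bash
python3 - <<'E'
from h import *
import pickle
t,s,w=pickle.load(open("f.pkl","rb"))
T=lambda a,b:(119+a/3.714,158+b/3.714); Sd=lambda a,b:(213+(a-260)/4.333,210+b/4.333)
# top-face ends: top view far end(122,68), near end(126,192); side view: left end (337,103) right end (449,128)
def tri(a,b):
    (o1,d1),(o2,d2)=ray(t,*a),ray(s,*b); A=np.c_[d1,-d2]; k=np.linalg.lstsq(A,o2-o1,rcond=None)[0]; p,q=o1+d1*k[0],o2+d2*k[1]; return (p+q)/2,np.linalg.norm(p-q)
A,ea=tri(T(122,68),Sd(340,103)); B,eb=tri(T(126,192),Sd(448,125))
print(A.round(4),ea.round(4),B.round(4),eb.round(4),np.linalg.norm(A-B).round(4),"yaw",np.degrees(np.arctan2(*(A-B)[1::-1])).round(1),"mid",((A+B)/2).round(4))
for c,n,(x0,y0,x1,y1) in((t,"top",(140,172,172,215)),):
    P=[onz(t,*T(*q),.138) for q in((122,68),(126,192))]; d=P[0]-P[1]; print("plane .138 yaw",np.degrees(np.arctan2(d[1],d[0])).round(1),np.linalg.norm(d).round(4),((P[0]+P[1])/2).round(4))
# wrist: bar edges near end at z .138
W=lambda a,b:(194+(a-520)/2.1667,b/2.1667)
for L in(((638,2),(643,75)),((671,2),(669,75)),((654.5,2),(656,75))):
    P=[onz(w,*W(*q),.138) for q in L]; d=P[0]-P[1]; print("wrist yaw",np.degrees(np.arctan2(d[1],d[0])).round(1),P[0].round(4),P[1].round(4))
# lid front edge in wrist: (521,237)-(779,169)
P=[onz(w,*W(*q),.08) for q in((521,237),(779,169))]; d=P[0]-P[1]; print("case y-edge yaw",np.degrees(np.arctan2(d[1],d[0])).round(1))
E
```

```text
[0.5475 0.1684 0.1343] 0.0016 [0.4904 0.1657 0.1343] 0.0007 0.0571 yaw 2.7 mid [0.519  0.1671 0.1343]
plane .138 yaw 2.9 0.058 [0.519  0.1664 0.138 ]
wrist yaw 4.1 [0.5158 0.1726 0.138 ] [0.4922 0.1709 0.138 ]
wrist yaw -1.3 [0.5158 0.1605 0.138 ] [0.4922 0.161  0.138 ]
wrist yaw 1.4 [0.5158 0.1665 0.138 ] [0.4922 0.1659 0.138 ]
case y-edge yaw 103.9
```

The key is home and upright: bar top ≈0.136, centre on the socket, yaw ≈2°, past the nominal 17° drive limit at the stop. So it may be wedged in the core, in which case backing off could have dragged the core slightly back. I regrip, press it to the stop once more, and release there without backing off.

>>> step_arm([
  [[3,0,0],[0,0,0]],
  [[5,0,0],[0,0,0]],
  [[5,0,0],[0,0,0]],
  [[3,0,0],[0,0,0]],
  [[0,0,0],[0,0,0]],
  [[0,0,3],[0,0,0]],
  [[0,0,3],[0,0,0]],
  [[0,0,3],[0,0,0]],
  [[0,0,2.5],[0,0,0]],
  [[0,0,1],[0,0,0]],
  [[0,0,0.4],[0,0,0]],
  [[0,0,0],[0,0,0]],
])

```text
clock: 26.88
tool_pos: [0.5208, 0.1684, 0.1232]
eef_rot: [1.0, -0.0, 0.0, -0.0]
contact_force: [0.2, 0.3, 0.7]
opening: 0.402
finger_force: 0.0
```

>>> step_arm([
  [[0,0,0],[0,0,0]],
  [[0,0,0],[0,0,0]],
  [[0,0,0],[0,0,0]],
  [[0,0,0],[0,0,0]],
  [[0,0,0],[0,0,0]],
], claw=-1, grip_force=40)

```text
clock: 27.5
tool_pos: [0.5208, 0.1681, 0.1231]
eef_rot: [1.0, -0.001, 0.0, 0.0]
contact_force: [-0.2, -1.8, 5.5]
opening: 0.133
finger_force: 40.0
```

```bash
python3 - <<'E'
from h import *
delta(None,0,0); mz(3)
E
```

```text
t 27.5 pos [0.5208 0.1681 0.1231] yaw -0.06 zdir [ 8.e-04 -2.e-04 -1.e+00] q7 -1.88 F [-0.2 -1.8  5.5] M [-0.28  0.11 -0.03] open 0.133
Mz 0.019 +- 0.009
```

>>> step_arm([
  [[0,0,0],[0,0,2]],
  [[0,0,0],[0,0,2]],
  [[0,0,0],[0,0,0]],
])

```text
clock: 28.02
tool_pos: [0.5208, 0.1681, 0.1231]
eef_rot: [0.999, -0.035, 0.0, 0.0]
contact_force: [-1.0, -1.6, 5.4]
opening: 0.133
finger_force: 40.0
```

```bash
python3 - <<'E'
from h import *
delta(None,0,0); mz(4)
E
```

```text
t 28.02 pos [0.5208 0.1681 0.1231] yaw -4.07 zdir [ 8.e-04 -3.e-04 -1.e+00] q7 -1.92 F [-1.  -1.6  5.4] M [-0.34  0.07  0.04] open 0.133
Mz 0.062 +- 0.017
```

>>> step_arm([
  [[0,0,0],[0,0,2]],
  [[0,0,0],[0,0,2]],
  [[0,0,0],[0,0,0]],
])

```text
clock: 28.6
tool_pos: [0.5209, 0.168, 0.1231]
eef_rot: [0.998, -0.07, 0.0, 0.0]
contact_force: [0.7, -2.2, 5.3]
opening: 0.136
finger_force: 40.0
```

```bash
python3 - <<'E'
from h import *
delta(None,0,0); mz(4)
E
```

```text
t 28.6 pos [0.5209 0.168  0.1231] yaw -8.08 zdir [ 9.e-04 -3.e-04 -1.e+00] q7 -1.97 F [ 0.7 -2.2  5.3] M [-0.33  0.06 -0.04] open 0.136
Mz -0.051 +- 0.019
```

>>> step_arm([
  [[0,0,0],[0,0,2]],
  [[0,0,0],[0,0,1]],
  [[0,0,0],[0,0,0]],
])

```text
clock: 29.18
tool_pos: [0.5208, 0.168, 0.1231]
eef_rot: [0.995, -0.096, 0.0, 0.0]
contact_force: [-0.2, -1.6, 5.6]
opening: 0.133
finger_force: 40.1
```

```bash
python3 - <<'E'
from h import *
delta(None,0,0); mz(4)
E
```

```text
t 29.18 pos [0.5208 0.168  0.1231] yaw -11.0 zdir [ 9.e-04 -5.e-04 -1.e+00] q7 -2.0 F [-0.2 -1.6  5.6] M [-0.35  0.09  0.21] open 0.133
Mz 0.251 +- 0.033
```

The readings don't fit a clean stop: the moment dipped at -8°. I want to see the core itself, so I lift the key straight out, find the socket's square with the wrist camera, and reinsert if needed.

>>> step_arm([
  [[0,0,-0.5],[0,0,0]],
  [[0,0,-1],[0,0,0]],
  [[0,0,-1.3],[0,0,0]],
  [[0,0,-1.5],[0,0,0]],
  [[0,0,-1.5],[0,0,0]],
  [[0,0,-0.9],[0,0,0]],
  [[0,0,0],[0,0,0]],
])

```text
clock: 30.25
tool_pos: [0.521, 0.1686, 0.1908]
eef_rot: [0.995, -0.096, 0.001, -0.0]
contact_force: [-0.4, -0.0, -0.4]
opening: 0.129
finger_force: 40.0
```

```bash
cat > sq.py <<'E'
from h import *
delta(.5203,.168,.19,35)
w=vision.snapshot("wrist")
hsv=cv2.cvtColor(w["img"],cv2.COLOR_RGB2HSV)
c=np.round(proj(w,[.5203,.167,.08])).astype(int); x0,y0=c-22
sub=hsv[y0:y0+44,x0:x0+44]
for th in(45,55,65):
    n,l,st,ce=cv2.connectedComponentsWithStats((sub[...,2]<th).astype(np.uint8))
    k=l[20:25,20:25]; k=np.bincount(k[k>0]).argmax() if (k>0).any() else 0
    if not k: print(th,"none"); continue
    p=np.argwhere(l==k)[:,::-1]+[x0,y0]
    Q=(np.array([onz(w,*q,.08)[:2] for q in p])*1000).astype(np.float32); print(th,st[k],cv2.minAreaRect(Q))
ch=lambda h:"#" if h[2]<55 else("o" if h[1]>110 else ("." if h[2]<100 else " "))
for row in sub[::1]: print("".join(ch(h) for h in row))
E
python3 sq.py
```

```text
t 30.25 pos [0.521  0.1686 0.1908] yaw -11.04 zdir [ 2.e-03  8.e-04 -1.e+00] q7 -2.01 F [-0.4 -0.  -0.4] M [ 0.02  0.05 -0.04] open 0.129
shift cm [-0.06  0.07  0.08] turn z deg -46.0
45 [ 14  12  20  17 187] ((520.5901489257812, 165.9167938232422), (14.003076553344727, 13.755894660949707), 35.73227310180664)
55 [ 14  12  20  17 203] ((520.5706787109375, 165.86502075195312), (13.962447166442871, 14.440814018249512), 35.06607437133789)
65 [ 13  12  21  18 217] ((520.548583984375, 165.88201904296875), (13.97880744934082, 14.790910720825195), 35.06404495239258)
                                            
                                            
                                            
                                            
                                            
.                                           
.....           .                           
......    .......                           
......................                      
......................                      
.....................o   oo                 
..................oooooooooooo          
[... 739 characters left out ...]
oooooo########ooooooooo..     
...........ooooo.............ooooooo...     
............oo................oooooo...     
............................... ooo...      
............................... ooo..       
.....................................       
....................................        
.................................  .        
.................................  .        
.................................  ..       
.................................  ..       
.................................  ..       
.....................         ...           
.....................         ....          
.....................      ........         
.................................... ..
```

The core's square now stands at yaw 35.1° = 103.9° − 68.8°, which is exactly 1.2 rad: the lock is at its stop, and the key had been camming in the socket. I reinsert the key aligned with the square at 35°.

>>> step_arm([
  [[0,0,0],[0,0,-6]],
  [[0,0,0],[0,0,-10]],
  [[0,0,0],[0,0,-10]],
  [[0,0,0],[0,0,-10]],
  [[0,0,0],[0,0,-10]],
  [[0,0.03,0],[0,0,0]],
  [[0,0,1],[0,0,0]],
  [[0,0,1.5],[0,0,0]],
  [[0,0,1.3],[0,0,0]],
  [[0,0,0.4],[0,0,0]],
  [[0,0,0],[0,0,0]],
])

```text
clock: 31.68
tool_pos: [0.5205, 0.1681, 0.1472]
eef_rot: [0.954, 0.3, -0.0, 0.0]
contact_force: [-0.4, 0.3, -1.2]
opening: 0.135
finger_force: 40.0
```

```bash
python3 - <<'E'
from h import *
delta(.5206,.168,.1225,35)
s=vision.snapshot("side"); t=vision.snapshot("top")
st=sensors.get_state();p=np.array(st["tool_pos"])
# silver key pixels below the fingers in side view: column profile around predicted tip
u,v=np.round(proj(s,p-[0,0,.065])).astype(int); print("tip pred",u,v,"TCP",proj(s,p).round(1))
hsv=cv2.cvtColor(s["img"],cv2.COLOR_RGB2HSV)
for y in range(v-24,v+14): print(y," ".join("%3d"%a for a in hsv[y,u-11:u+12,2]))
E
```

```text
t 31.68 pos [0.5205 0.1681 0.1472] yaw 34.95 zdir [-7.e-04 -4.e-04 -1.e+00] q7 -1.46 F [-0.4  0.3 -1.2] M [-0.03 -0.06  0.01] open 0.135
shift cm [0.01 0.01 2.47] turn z deg -0.1
tip pred 244 250 TCP [242.4 232.8]
226  86  82  62  40  34  36  36  32  26  24  24  24  25  26  29  31  35  33  35  36  37  38  37
227  76  68  56  42  34  35  35  34  31  28  28  30  31  32  35  35  35  37  37  38  37  37  39
228  64  63  61  51  38  35  36  36  34  33  33  33  36  36  37  37  37  37  38  37  37  38  38
229  58  64  63  52  39  35  36  36  36  36  36  35  37  36  38  38  36  37  38  38  37  38  38
230  69  70  63  49  39  37  36  36  37  36  36  36  37  36  37  37  37  37  37  36  37  38  37
231  89  65  49  41  38  36  36  36  36  36  36  36  36  37  37  37  37  36  37  37  38  37  37
232  83  51  37  37  36  36  36  36  36  36  37  36  36  37  36  37  37  37  37  38  37  38  37
233  70  42  37  36  37  36  36  37  36  36  37  35  36  36  37  37  36  37  38  38  38  38  38
234  59  39  36  36  37  36  35  36  36  37  37  36  37  36  37  37  36  37  38  37  38  37  38
235  49  37  36  36  3
[... 2061 characters left out ...]
 129 128 126 108  78  65  63
257 108 121 126 124 124 126 127 127 126 125 126 128 128 128 127 127 129 128 126 108  78  64  62
258  97 107 116 117 118 123 127 127 126 126 127 128 129 128 127 127 128 126 120 102  77  63  58
259  98  98 103 107 115 122 124 127 126 127 129 129 129 127 124 123 121 114 104  88  77  66  59
260 106 103 100  97 101 106 115 121 122 123 125 126 124 119 113 105  98  93  87  87  91  84  67
261 110 108 106  99  94  94  98 101 101 101 102 102 100  98  93  89  87  91  96 100 104 100  82
262 111 109 109 106 103 100  98  96  94  88  86  87  89  90  93  97  99 102 106 107 108 105  90
263 109 109 109 109 107 107 106 103 102 100  99  99 100 101 103 105 106 107 108 108 109 106  91
```

>>> step_arm([
  [[0,0,0.3],[0,0,0]],
  [[0,0,0.3],[0,0,0]],
  [[0,0,0.3],[0,0,0]],
  [[0,0,0],[0,0,0]],
])

```text
clock: 32.28
tool_pos: [0.5206, 0.168, 0.1385]
eef_rot: [0.954, 0.3, -0.0, 0.0]
contact_force: [-0.3, 0.3, -1.3]
opening: 0.132
finger_force: 40.0
```

>>> step_arm([
  [[0,0,0.2],[0,0,0]],
  [[0,0,0.2],[0,0,0]],
  [[0,0,0.2],[0,0,0]],
  [[0,0,0],[0,0,0]],
])

```text
clock: 32.78
tool_pos: [0.5205, 0.168, 0.1324]
eef_rot: [0.954, 0.3, -0.0, 0.0]
contact_force: [-0.2, 0.6, -1.0]
opening: 0.13
finger_force: 40.0
```

>>> step_arm([
  [[0,0,0.2],[0,0,0]],
  [[0,0,0.2],[0,0,0]],
  [[0,0,0.2],[0,0,0]],
  [[0,0,0],[0,0,0]],
])

```text
clock: 33.28
tool_pos: [0.5205, 0.168, 0.1265]
eef_rot: [0.954, 0.3, -0.0, 0.0]
contact_force: [-0.3, -1.1, -2.0]
opening: 0.133
finger_force: 40.0
```

>>> step_arm([
  [[0,0,0.15],[0,0,0]],
  [[0,0,0.1],[0,0,0]],
  [[0,0,0.05],[0,0,0]],
  [[0,0,0],[0,0,0]],
])

```text
clock: 33.78
tool_pos: [0.5206, 0.1681, 0.1237]
eef_rot: [0.954, 0.3, -0.0, 0.0]
contact_force: [-0.5, -0.5, -0.4]
opening: 0.135
finger_force: 40.0
```

>>> step_arm([
  [[0,0,0.05],[0,0,0]],
  [[0,0,0.05],[0,0,0]],
  [[0,0,0],[0,0,0]],
])

```text
clock: 34.15
tool_pos: [0.5209, 0.1681, 0.1234]
eef_rot: [0.954, 0.3, 0.0, 0.0]
contact_force: [-2.9, -1.2, 6.3]
opening: 0.133
finger_force: 40.0
```

The key is home at floor contact again. I turn it gently clockwise to the drive contact at yaw ≈17° to confirm the stop, then release.

>>> step_arm([
  [[0,0,0],[0,0,4]],
  [[0,0,0],[0,0,4]],
  [[0,0,0],[0,0,4]],
  [[0,0,0],[0,0,4]],
  [[0,0,0],[0,0,1]],
  [[0,0,0],[0,0,0]],
])

```text
clock: 34.9
tool_pos: [0.5201, 0.1678, 0.1234]
eef_rot: [0.988, 0.156, -0.0, 0.0]
contact_force: [-2.7, -1.1, 7.4]
opening: 0.133
finger_force: 40.0
```

```bash
python3 - <<'E'
from h import *
delta(None,0,0); mz(3)
E
```

```text
t 34.9 pos [0.5201 0.1678 0.1234] yaw 17.96 zdir [-8.e-04 -6.e-04 -1.e+00] q7 -1.66 F [-2.7 -1.1  7.4] M [-0.32  0.89  0.09] open 0.133
Mz 0.036 +- 0.033
```

>>> step_arm([
  [[0,0,0],[0,0,2]],
  [[0,0,0],[0,0,1]],
  [[0,0,0],[0,0,0]],
])

```text
clock: 35.42
tool_pos: [0.52, 0.1677, 0.1234]
eef_rot: [0.991, 0.13, -0.001, 0.0]
contact_force: [-3.2, -1.7, 8.4]
opening: 0.131
finger_force: 40.0
```

```bash
python3 - <<'E'
from h import *
delta(None,0,0); mz(3)
E
```

```text
t 35.42 pos [0.52   0.1677 0.1234] yaw 14.96 zdir [-9.e-04 -7.e-04 -1.e+00] q7 -1.69 F [-3.2 -1.7  8.4] M [-0.42  0.9   0.09] open 0.131
Mz 0.072 +- 0.009
```

>>> step_arm([
  [[0,0,-0.03],[0,0,-2]],
  [[0,0,0],[0,0,0]],
])

```text
clock: 35.83
tool_pos: [0.5201, 0.1677, 0.1235]
eef_rot: [0.989, 0.147, -0.001, 0.0]
contact_force: [-3.1, -1.2, 6.4]
opening: 0.125
finger_force: 40.0
```

>>> step_arm([
  [[0,0,0],[0,0,0]],
  [[0,0,0],[0,0,0]],
  [[0,0,0],[0,0,0]],
  [[0,0,0],[0,0,0]],
  [[0,0,0],[0,0,0]],
], claw=-0.2, grip_force=20)

```text
clock: 36.45
tool_pos: [0.5207, 0.1681, 0.123]
eef_rot: [0.989, 0.147, 0.0, 0.0]
contact_force: [0.0, -0.5, 0.4]
opening: 0.399
finger_force: 0.0
```

>>> step_arm([
  [[0,0,-1],[0,0,0]],
  [[0,0,-1.5],[0,0,0]],
  [[0,0,-2.5],[0,0,0]],
  [[0,0,-3],[0,0,0]],
  [[0,0,-3],[0,0,0]],
  [[-3,0,-2],[0,0,0]],
  [[-5,0,0],[0,0,0]],
  [[-5,0,0],[0,0,0]],
  [[-3,0,0],[0,0,0]],
  [[0,0,0],[0,0,0]],
])

```text
clock: 37.7
tool_pos: [0.3658, 0.1207, 0.254]
eef_rot: [0.989, 0.148, -0.0, 0.0]
contact_force: [0.1, 0.3, -0.1]
opening: 0.398
finger_force: 0.0
```

```bash
python3 - <<'E'
from h import *
delta(None,0,0)
t=vision.snapshot("top"); s=vision.snapshot("side")
for c,(u,v) in((t,proj(t,[.519,.167,.138])),(s,proj(s,[.519,.167,.128]))):
    u,v=int(round(u)),int(round(v)); g=cv2.cvtColor(c["img"],cv2.COLOR_RGB2HSV)[...,2]
    print(u,v)
    for y in range(v-20,v+21): print("%3d "%y+"".join(" .:-=+*#%@"[min(9,max(0,(int(a)-60)//8))] for a in g[y,u-22:u+23]))
E
```

```text
t 37.7 pos [0.3658 0.1207 0.254 ] yaw 16.97 zdir [-2.e-04 -2.e-04 -1.e+00] q7 -1.71 F [ 0.1  0.3 -0.1] M [ 0.1  -0.06  0.02] open 0.398
152 193
173 *##*##*****#*****##**#*#**######*#***####*##*
174 *#########**####*********#*###*###*######*##*
175 *#######***###*******+++**####*###*##########
176 *######*###***#*+**+--=+*****#*****#*#**#***#
177 ###########*#*****#+-:-+*##%###******#*#*##**
178 #######*##**##*#%%#*=.:+#%%@@@%%##*+*####**##
179 *#########*##*#%@@%#=:.=#%@@@@@@@%#*+***##*##
180 ######*###*##**%@@@#+:.=*@@@@@@@@@@%#****#*#*
181 #####**#####**+#%@@%*-.-*@@@%##%@@@@@%*++*###
182 ###########**###@@@%#=.:+##*+=-+#@@@@@%****##
183 ######*#*#*####%%@@@%+:.===:::::+#@@@@@%#++##
184 ########*####%%%%@@@%*-.:::...::-*@@@@@@%*+**
185 ###***#######%%%%@@@%#=..::...::-*%@@@@@@%++*
186 ############%%@@@%@@@%+: :. ....:=*#@@@@@@#++
187 *##########%@@@@%%@@@%*:        .:=#@@@@@@%++
188 ####**####%%@@@@%%@@@@#=    ..   .=#@@@@@@@*=
189 ##########%@@@@@@%@@@@%+.   ...  .=*%@@@@@@#+
190 ##########%@@@@@@%%@@@%*:    ...  .-*@@@@@@%+
191 ##########%@@@@@@%%@@@@#-     ...  :*@@@@@@@+
192 ##
[... 2451 characters left out ...]

245 %%%%%%%%@@@@%=-:::::::.. .:-=--:::......:+#**
246 %%%%%%%%@@@@%=::=++=-::.:=**=--:.....   .=**+
247 %%%%%%%%%@@%#=--=##*+=-=+##*-=+-==---. .:=+++
248 %%%%%%%%%%%%#**++#%@@%%%@@%=-+#####*+::=++***
249 %%%%%%####%%%%#*+*%@@@@@@%+--*%%%%%#+-=++**+*
250 %%%%%#**##%%%%%#+++*%@%%#=::+%@@@%%%+=+****+*
251 %%%%#***#%%%@%%%#**=====-..=#@@@@@%#+-+******
252 %%%%#*++*@@@@@@@@%%+::...:=%@@@@@@@*=-+******
253 %%%%##*+*@@@@@@@@@@%=--=+*%@@@@@@@@*-=*******
254 %%%%%####%@@@@@@@@@@@%%@@@@@@@@@@@%==+*******
255 %%%%%%%%##@@@@@@@@@@@@@@@@@@@@@@@@*==********
256 %%%%%%%%###@@@@@@@@@@@@@@@@@@@@@@#==+********
257 %%%%%%%%%#*#@@@@@@@@@@@@@@@@@@@@#==+*********
258 %%%%%%%%%%*+#%@@@@@@@@@@@@@@@@%*=++**********
```

The bar stands in place at yaw ≈17°, which is drive contact at the stop. It is upright, at the same seated height as before, and the robot is clear.

```bash
python3 -c "
from h import *
print(finish_job())"
```

```text
the job is handed in; nothing more can be done
None
```

The job is handed in: the square key stands fully home and upright in the socket, with the lock core on its 1.2 rad stop and the round key still in the rack. The first turn cammed the key in the socket, so I lifted it out once, saw the core at its stop, and reinserted it. Finished at about 38 s.

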